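# Set the taps of a vacuum filtration manifold for the funnels that are on it

## Task

Get the three-place filtration manifold ready for the vacuum pump: turn the tap lever of every station that carries a filter funnel fully open (in line with its valve, pointing to the front) and that of the station without a funnel fully shut (square across), and screw the knurled bleed nut on the end of the bar clockwise down until it stops. Leave the funnels standing on their seats as they are, and do not knock over or push about the measuring cylinder, the jar and the film roll in front.

Things in the scene. Friction and masses are not known exactly. Their poses are not given: they have to be found in the camera images.
- manifold: three-place vacuum manifold, fixed (mm): white base plate, x -130..45, y -245..245, 8 mm thick, with a bar (30 mm diameter, 45 mm up, at x = -92) along its front. Origin on the bench, z up, +x to the back, y along the bar. Stations at x = 0, y = -105, 0, 105 in any order; end tees (66 mm high) at x = -92, y = -215 and 215: one with the bleed nut, one with a dial gauge (47 wide, 97 high).
- funnel_1: filter funnel, loose on one of the stations: clear cup, 66 mm diameter (blue lid 71 mm), on a white neck 26 mm in diameter and foot 49 mm in diameter; 149 mm tall, so it reaches z = 233 mm on its seat; the cup is wide only above z = 134 mm. Origin at the centre of its underside. About 0.16 kg.
- funnel_2: second filter funnel, the same as funnel_1.
- bleed_nut (a joint): angle in rad by which the bleed nut is unscrewed: 0 = screwed fully down (a stop), up to 2.8; right-handed: clockwise seen from above screws it down. It rises 2 mm a radian and shows a yellow band below it when open.
- bleed_top (a point): centre of the top face of the dark knurled bleed nut, 33 mm in diameter and 22 mm high, on a vertical axis on one end of the bar; 88 mm above the bench when screwed down.
- seat_1 (a point): centre of station 1's seat, where a funnel's foot stands: top of a steel head 60 mm in diameter, 84 mm above the bench, with a rim 7 mm higher. A station has a funnel if a funnel's origin is here.
- tap_1 (a joint): lever angle in rad of the tap of station 1: 0 = shut, the lever square across the valve and pointing to manifold -y; 1.571 = fully open, the lever in line with the valve and pointing to the front, manifold -x. Stops at both ends; stays where it is left (friction 0.12 N m).
- tap_1_hub (a point): the vertical pivot of station 1's tap lever, at lever height (76 mm), 52 mm in front of the seat's centre (manifold -x).
- tap_1_grip (a point): centre of the top of the upright red grip on station 1's tap lever: 16 mm in diameter, from z = 79 to 112 mm, 55 mm from the pivot; the flat lever (12 mm wide, z = 72..76 mm) runs below it to the pivot. Funnels close by make the hand lean back towards the front when the lever is across.
- seat_2 (a point): centre of station 2's seat, where a funnel's foot stands: top of a steel head 60 mm in diameter, 84 mm above the bench, with a rim 7 mm higher. A station has a funnel if a funnel's origin is here.
- tap_2 (a joint): lever angle in rad of the tap of station 2: 0 = shut, the lever square across the valve and pointing to manifold -y; 1.571 = fully open, the lever in line with the valve and pointing to the front, manifold -x. Stops at both ends; stays where it is left (friction 0.12 N m).
- tap_2_hub (a point): the vertical pivot of station 2's tap lever, at lever height (76 mm), 52 mm in front of the seat's centre (manifold -x).
- tap_2_grip (a point): centre of the top of the upright red grip on station 2's tap lever: 16 mm in diameter, from z = 79 to 112 mm, 55 mm from the pivot; the flat lever (12 mm wide, z = 72..76 mm) runs below it to the pivot. Funnels close by make the hand lean back towards the front when the lever is across.
- seat_3 (a point): centre of station 3's seat, where a funnel's foot stands: top of a steel head 60 mm in diameter, 84 mm above the bench, with a rim 7 mm higher. A station has a funnel if a funnel's origin is here.
- tap_3 (a joint): lever angle in rad of the tap of station 3: 0 = shut, the lever square across the valve and pointing to manifold -y; 1.571 = fully open, the lever in line with the valve and pointing to the front, manifold -x. Stops at both ends; stays where it is left (friction 0.12 N m).
- tap_3_hub (a point): the vertical pivot of station 3's tap lever, at lever height (76 mm), 52 mm in front of the seat's centre (manifold -x).
- tap_3_grip (a point): centre of the top of the upright red grip on station 3's tap lever: 16 mm in diameter, from z = 79 to 112 mm, 55 mm from the pivot; the flat lever (12 mm wide, z = 72..76 mm) runs below it to the pivot. Funnels close by make the hand lean back towards the front when the lever is across.
- measuring_cylinder: clear plastic measuring cylinder with a blue foot (68 mm), 209 mm tall, loose, standing in front of the manifold. Origin at the centre of its underside.
- buffer_jar: white screw-cap jar, 46 mm diameter, 84 mm tall, loose, in front of the manifold. Origin at the centre of its underside.
- sealing_film: roll of sealing film standing on end, 54 mm diameter, 50 mm tall, loose, in front of the manifold. Origin at the centre of its underside.
Things that resemble listed ones, but are neither listed nor needed, are in the scene too. There is more than one size of the sealing_film; the one meant has the size given above. Leave any purple look-alike of the buffer_jar alone.

How it is judged:
At the end, for the whole second after the job is handed in: Taps under a funnel open (above 1.43 rad), the tap of the empty station shut (below 0.14 rad); bleed nut below 0.15 rad; funnels upright within 0.08 rad, within 12 mm of their start, at rest; cylinder, jar and film roll upright within 0.1 rad, at rest (((horizontal distance between any of funnel_1, funnel_2 and seat_1 below 0.012 m and value of joint tap_1 above 1.43 rad) or (not (horizontal distance between any of funnel_1, funnel_2 and seat_1 below 0.012 m) and value of joint tap_1 below 0.14 rad)) and ((horizontal distance between any of funnel_1, funnel_2 and seat_2 below 0.012 m and value of joint tap_2 above 1.43 rad) or (not (horizontal distance between any of funnel_1, funnel_2 and seat_2 below 0.012 m) and value of joint tap_2 below 0.14 rad)) and ((horizontal distance between any of funnel_1, funnel_2 and seat_3 below 0.012 m and value of joint tap_3 above 1.43 rad) or (not (horizontal distance between any of funnel_1, funnel_2 and seat_3 below 0.012 m) and value of joint tap_3 below 0.14 rad)) and value of joint bleed_nut below 0.15 rad and distance of each of funnel_1, funnel_2 from where it was at the start of the episode below 0.012 m and angle between each of funnel_1, funnel_2's own z axis and vertical below 0.08 rad and linear speed of each of funnel_1, funnel_2, measuring_cylinder, buffer_jar, sealing_film below 0.02 m/s and angle between each of measuring_cylinder, buffer_jar, sealing_film's own z axis and vertical below 0.1 rad); the robot touches nothing.
It fails at once if a filter funnel is shifted on its seat by more than 12 mm or tipped by more than 0.2 rad (distance of any of funnel_1, funnel_2 from where it was at the start of the episode above 0.012 m or angle between any of funnel_1, funnel_2's own z axis and vertical above 0.2 rad).
It fails at once if the measuring cylinder, the jar or the film roll is pushed more than 25 mm or tipped by more than 0.3 rad (distance of any of measuring_cylinder, buffer_jar, sealing_film from where it was at the start of the episode above 0.025 m or angle between any of measuring_cylinder, buffer_jar, sealing_film's own z axis and vertical above 0.3 rad).
It also fails if it takes over 72 s, if anything falls off the work surface, if the arm or the gripper's body presses on something with over 40 N, if the wrist force passes 120 N, or if a joint passes its speed limit or range.

## Robot

A 6-joint arm with a two-finger parallel gripper is mounted at the origin on a cart in front of the work surface, level with it; the furniture and walls round the work are solid. World frame = base frame: x ahead of the robot, y to its left, z up, the work surface at z = 0. Lengths are in m, angles in rad, forces in N, time in s.
With the tool pointing down it reaches from about 0.35 to 0.775 m from the base axis. Payload 7.3 kg.
Tool frame: the origin (TCP) lies on the mounting face of the last link; the fingertips stand 178 mm ahead of it and the grasp point (between the pads) lies 159 mm ahead of it; z points along the fingers, y is the line along which they close (so a half turn about z gives the same grasp; the last joint's range is limited). The gripper opens to 92 mm and grips with 3 to 60 N. Pads are 19 mm wide; open, the fingers measure 130 mm over their backs; the gripper's body (75 mm by 190 mm) begins 47 mm behind the grasp point.
Start: joints at [-1.484, 0.342, 1.524, -0, 1.275, -0.146], TCP at [0.121, -0.511, 0.405] pointing down, gripper open.
Joint ranges: [-2.53, 2.53], [-0.77, 2.02], [0.04, 2.7], [-1, 4.14], [0.28, 2.66], [-3.11, 3.11]. Speed limits (rad/s): [2.57, 2.57, 3.14, 3.14, 3.14, 3.14].

## Interface

Orientations are given as a rotation vector (axis times angle).
In Python, from plant import status, eyes, workorder gives the robot as it stands. The module is installed in compiled form; this text tells all that it offers.
- The arm moves only by the shell command python3 -m jog 'ROWS' [FORCE]. ROWS is JSON, a list of rows, each an object with "fingers": the opening, from -1 (shut) to 1 (fully open); "slide": the shift along the world's x, y, z in mm, a list of three; "delta_rot": the turn, a rotation vector about the world's x, y, z in rad, a list of three. A call has 1 to 12 rows; each row shifts and turns the commanded pose from where the row before left it; what a row does not reach is not made up. A row lasts 1/12 s, in which the tool goes at most 41.7 mm and 7.16 degrees, less where a joint would pass 70% of its speed; a pose out of reach is approached as far as the arm can. A call is refused whole if a number of a shift passes 41.7 or a number of a turn 0.125, either way. A call with a gripper value outside its range is refused whole. The fingers move at their own pace and stop on an object; FORCE is the grip in N (left out, the last holds). Time passes only in rows, so rows that do not move let the fingers close. It gives the time, the measured TCP pose, the force, the opening and the grip force at its end, in the units of the state.
- status.get_obs(): the state, without advancing time (a new reading comes with each control period).
- eyes.snapshot(name): name is "side" or "top"; returns (picture, depth): 400x640x3 uint8, red, green, blue; 400x640 float32, m along the optical axis (not along the pixel's ray), 0 where there is no reading.
- eyes.get_calibration(name): a dict with "camera_matrix" (3x3 intrinsics, pixels), "cam_to_world" (4x4, takes a point from camera to world coordinates). Camera axes: x right, y down, z forward; pixel columns grow to the right and rows downward; lengths in m; the calibration is good to about 2 mm. A picture is of the moment at which its call begins. get_calibration takes no time and is no camera call.
- workorder.finish_job(): hands the job in; it is judged then, once.
The state is a dict: "clock": time; "joint_pos": joint angles; "joint_vel": joint speeds; "effort": joint torques, N m; "ee_pos": TCP position; "ee_rot": TCP orientation; "wrist_force": force on the tool from outside, world axes, zero at the start; "moment": the same for the moment, N m; "gripper_width": finger opening in m; "gripper_force": force on a finger pad.
Only numpy, scipy, OpenCV 4.12 (cv2) and the standard library are available. Lean on these libraries where they do the work, as an engineer would, in place of code of your own. Each camera call takes 0.05 s, during which the arm holds its last target. There are 200 camera calls.

## Working session

There is one attempt and no reset: what is moved stays moved. The work goes in short steps, Python scripts to look and compute and a shell command to move; the robot and the scene stay as the last step left them, time stands still between calls to the robot, and variables do not carry over. Pictures are saved under pics/ and viewed, at most 10 in all, crops included, and the job is handed in when it is done.

```bash
mkdir -p pics && python3 - <<'E'
from plant import status, eyes
import cv2, numpy as np
for n in ("top","side"):
    p,d=eyes.snapshot(n); c=eyes.get_calibration(n)
    np.savez(f"{n}0.npz",p=p,d=d,K=c["camera_matrix"],T=c["cam_to_world"])
    cv2.imwrite(f"pics/{n}0.png",p[:,:,::-1]); print(n,np.round(c["camera_matrix"],1).tolist(),np.round(c["cam_to_world"],3).tolist())
print(status.get_obs())
E
```

```text
top [[402.9, 0.0, 317.7], [0.0, 402.9, 199.7], [0.0, 0.0, 1.0]] [[0.013, -0.978, 0.208, 0.343], [-1.0, -0.013, 0.001, 0.157], [0.002, -0.207, -0.978, 0.982], [0.0, 0.0, 0.0, 1.0]]
side [[473.4, 0.0, 316.1], [0.0, 473.4, 196.6], [0.0, 0.0, 1.0]] [[-0.92, -0.161, 0.357, 0.138], [-0.39, 0.436, -0.811, 0.996], [-0.025, -0.886, -0.464, 0.578], [0.0, 0.0, 0.0, 1.0]]
{'clock': 0.1, 'joint_pos': array([-1.48399316e+00,  3.42620064e-01,  1.52492951e+00, -1.99468240e-05,
        1.27544172e+00, -1.46010093e-01]), 'joint_vel': array([-0.00050768, -0.00171882, -0.00259967, -0.00150619,  0.00040767,
        0.00088304]), 'effort': array([ 1.88520789e-03, -4.32004058e+01, -2.44695586e+01,  7.19144032e-02,
        5.25742513e-02, -5.39145628e-05]), 'ee_pos': array([ 0.12112788, -0.51069737,  0.40412862]), 'ee_rot': array([-3.11894140e+00, -3.64723505e-01, -3.50572665e-05]), 'wrist_force': array([ 0.75879389,  0.31605073, -0.31417648]), 'moment': array([ 0.03252622, -0.01640754,  0.0182819 ]), 'gripper_force': 0.0, 'gripper_width': 0.0916420857582679}
```

View pics/top0.png

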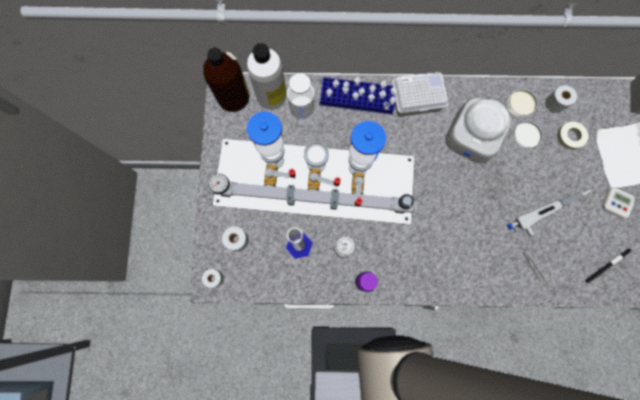

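View pics/side0.png

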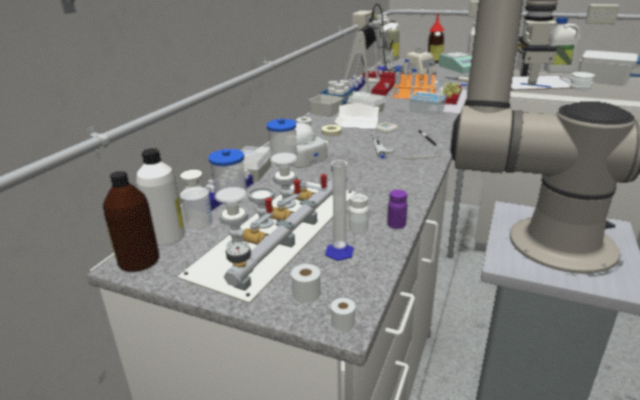

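Top picture: the manifold spans (215..415, 140..220). The gauge is at (220,183) and the dark nut at (405,202). Blue-lidded funnels are at (265,128) and (368,138), with an empty head at (316,155). Red grips are at (292,172), (337,181) and (358,202). In front are the cylinder (298,240), white jar (345,246), purple look-alike (368,281), and film rolls at (234,238) and (211,278).

```bash
cat > h.py <<'E'
import numpy as np, cv2
def load(n):
    z=np.load(n); return z["p"],z["d"],z["K"],z["T"]
def cloud(d,K,T):
    v,u=np.indices(d.shape); P=np.stack([(u-K[0,2])/K[0,0]*d,(v-K[1,2])/K[1,1]*d,d],-1)
    W=P@T[:3,:3].T+T[:3,3]; W[d==0]=np.nan; return W
def ray(u,v,z,K,T):
    r=T[:3,:3]@np.array([(u-K[0,2])/K[0,0],(v-K[1,2])/K[1,1],1]); return T[:3,3]+r*(z-T[2,3])/r[2]
E
python3 - <<'E'
from h import *
p,d,K,T=load("top0.npz"); W=cloud(d,K,T); hsv=cv2.cvtColor(p,cv2.COLOR_RGB2HSV)
def comps(m,name):
    n,l,s,c=cv2.connectedComponentsWithStats(m.astype(np.uint8))
    for i in range(1,n):
        if s[i,4]>8: print(name,s[i,4],c[i].round(1),np.nanmedian(W[l==i],0).round(4), np.nanmax(W[l==i][:,2]).round(3))
roi=np.zeros(d.shape,bool); roi[100:300,190:430]=1
comps(roi&((hsv[...,0]<8)|(hsv[...,0]>172))&(hsv[...,1]>140)&(hsv[...,2]>80),"red")
comps(roi&(abs(hsv[...,0].astype(int)-107)<10)&(hsv[...,1]>150)&(hsv[...,2]>100),"blue")
pl=roi&(abs(W[...,2]-.008)<.006)&(hsv[...,1]<30)&(p.min(-1)>170)
pl=cv2.morphologyEx(pl.astype(np.uint8),cv2.MORPH_OPEN,np.ones((2,2)))
n,l,s,c=cv2.connectedComponentsWithStats(pl); 
pts=W[(pl>0)&(np.indices(d.shape)[0]<225)]
r=cv2.minAreaRect((pts[:,:2]*1000).astype(np.float32)); print("plate",r,cv2.boxPoints(r))
for nm,z in (("jar",(345,246)),("cyl",(298,240)),("film",(234,238)),("film2",(211,278)),("nut",(405,202)),("gauge",(220,183)),("purple",(368,281))):
    print(nm,W[z[1],z[0]].round(4), np.nanmax(W[z[1]-6:z[1]+7,z[0]-6:z[0]+7,2]).round(3))
cv2.imwrite("pics/crop.png",cv2.resize(p[110:270,200:420,::-1],None,fx=3.6,fy=3.6,interpolation=cv2.INTER_CUBIC))
E
```

```text
red 26 [291.8 172.5] [0.5892 0.2168 0.1109] 0.114
red 25 [336.9 181.1] [0.5708 0.1156 0.1113] 0.117
red 30 [358.3 201.4] [0.5257 0.069  0.111 ] 0.117
blue 875 [263.8 127.8] [0.649  0.2672 0.2226] 0.235
blue 897 [368.1 137.3] [0.6317 0.0593 0.2225] 0.235
plate ((603.08203125, 163.8922576904297), (487.04095458984375, 175.0373992919922), 84.21503448486328) [[491.46332 -69.56654]
 [665.6093  -87.20949]
 [714.70074 397.35107]
 [540.55475 414.99402]]
jar [0.4286 0.0963 0.088 ] 0.088
cyl [0.4273 0.1948 0.2092] 0.211
film [ 0.4531  0.3615 -0.0007] 0.054
film2 [0.3564 0.4102 0.0028] 0.043
nut [ 0.529  -0.0389  0.0925] 0.096
gauge [0.5672 0.3806 0.0941] 0.099
purple [0.3533 0.046  0.0851] 0.089
```

View pics/crop.png

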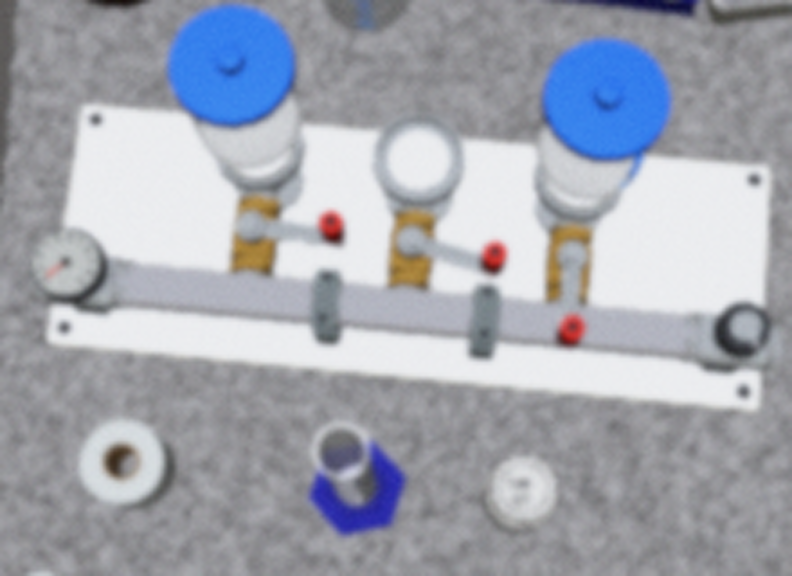

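The crop confirms the layout. The left and right stations carry funnels, and the middle head at crop (419,158) is empty. The left lever is across and must open; the middle one is partly open and must shut; the right one points to the front. The dark nut is at crop (742,330), with no other nut-like item; the gauge at (66,262) is at the other end. Next I refine the manifold pose from these points.

```bash
python3 - <<'E'
from h import *
from scipy.optimize import least_squares
p,d,K,T=load("top0.npz"); W=cloud(d,K,T)
C={"c1":((82,105),8,(45,245)),"c2":((772,166),8,(45,-245)),"c3":((757,410),8,(-130,-245)),"c4":((48,345),8,(-130,245)),
"head":((419,158),91,(0,0)),"nut":((742,330),92,(-92,-215)),"gauge":((67,264),97,(-92,215)),"knobL":((231,61),233,(0,105)),"knobR":((608,93),233,(0,-105)),
"gL":((331,220),112,None),"gM":((494,252),112,None),"gR":((572,325),112,None)}
X={k:ray(200+(a[0]+.5)/3.6-.5,110+(a[1]+.5)/3.6-.5,z/1000,K,T)[:2]*1000 for k,(a,z,l) in C.items()}
def tf(q,l): c,s=np.cos(q[2]),np.sin(q[2]); return np.array([q[0]+c*l[0]-s*l[1],q[1]+s*l[0]+c*l[1]])
ks=[k for k in C if C[k][2]]
r=least_squares(lambda q:np.concatenate([X[k]-tf(q,C[k][2]) for k in ks]),[645,160,-.1],loss="soft_l1",f_scale=3)
print(r.x.round(3))
for k in ks: print(k,X[k].round(1),(X[k]-tf(r.x,C[k][2])).round(1))
for k,y in (("gL",105),("gM",0),("gR",-105)):
    h=tf(r.x,(-52,y)); v=X[k]-h; c,s=np.cos(r.x[2]),np.sin(r.x[2]); l=np.array([c*v[0]+s*v[1],-s*v[0]+c*v[1]])
    print(k,X[k].round(1),"hub",h.round(1),"ang",np.arctan2(-l[0],-l[1]).round(3),np.hypot(*l).round(1))
n=W[190:215,392:420].reshape(-1,3); n=n[n[:,2]>.085]; print("nut z",np.percentile(n[:,2],[50,80,95]).round(4),n[n[:,2]>.089].mean(0).round(4),(n[n[:,2]>.089].min(0)+n[n[:,2]>.089].max(0))/2)
E
```

```text
[ 6.40928e+02  1.63406e+02 -8.10000e-02]
c1 [705.2 403.4] [-0.3 -0.6]
c2 [666.6 -84.3] [0.5 0.1]
c3 [493.1 -67.8] [1.5 2.5]
c4 [531.6 415.9] [ 0.5 -2.2]
head [641.3 163.4] [0.4 0. ]
nut [530.7 -40.7] [-1.2  2.8]
gauge [566.4 383.8] [-0.1 -1.3]
knobL [648.1 266.4] [-1.2 -1.6]
knobR [632.4  59.7] [-0.1  0.9]
gL [593.1 217.5] hub [597.6 272.3] ang 0.001 54.9
gM [573.9 115.9] hub [589.1 167.6] ang 0.206 53.9
gR [528.2  68. ] hub [580.6  62.9] ang 1.586 52.6
nut z [0.0921 0.094  0.0954] [ 0.5332 -0.0419  0.0924] [ 0.53299674 -0.0416654   0.09275145]
```

```bash
python3 -m jog '[{"fingers":0.2,"slide":[27,31,-5],"delta_rot":[0,0,0.12]},{"fingers":0.2,"slide":[27,31,-5],"delta_rot":[0,0,0.12]},{"fingers":0.2,"slide":[27,31,-5],"delta_rot":[0,0,0.12]},{"fingers":0.2,"slide":[27,31,-5],"delta_rot":[0,0,0.12]},{"fingers":0.2,"slide":[27,31,-5],"delta_rot":[0,0,0.12]},{"fingers":0.2,"slide":[27,31,-5],"delta_rot":[0,0,0.12]},{"fingers":0.2,"slide":[27,31,-5],"delta_rot":[0,0,0.12]},{"fingers":0.2,"slide":[27,31,-5],"delta_rot":[0,0,0.12]},{"fingers":0.2,"slide":[27,31,-5],"delta_rot":[0,0,0.12]},{"fingers":0.2,"slide":[27,31,-5],"delta_rot":[0,0,0.12]},{"fingers":0.2,"slide":[27,31,-5],"delta_rot":[0,0,0.12]},{"fingers":0.2,"slide":[27,31,-5],"delta_rot":[0,0,0.12]}]' 20
cat > st.py <<'E'
from plant import status; import numpy as np
from scipy.spatial.transform import Rotation as R
o=status.get_obs(); M=R.from_rotvec(o["ee_rot"]).as_matrix()
print(round(o["clock"],2),"tcp",(o["ee_pos"]*1e3).round(1),"grasp",((o["ee_pos"]+.159*M[:,2])*1e3).round(1),"z",M[:,2].round(3),"yaw",np.arctan2(M[1,1],M[0,1]).round(3),"q",o["joint_pos"].round(2),"F",o["wrist_force"].round(1),"M",o["moment"].round(2),"w",o["gripper_width"].round(4),o["gripper_force"].round(1))
E
python3 st.py
```

```text
clock: 1.1
ee_pos: [0.446, -0.1369, 0.3444]
ee_rot: [-2.098, -2.338, 0.0]
wrist_force: [0.9, -1.2, 0.9]
gripper_width: 0.0553
gripper_force: 0.0Traceback (most recent call last):
  File "st.py", line 4, in <module>
    print(round(o["clock"],2),"tcp",(o["ee_pos"]*1e3).round(1),"grasp",((o["ee_pos"]+.159*M[:,2])*1e3).round(1),"z",M[:,2].round(3),"yaw",np.arctan2(M[1,1],M[0,1]).round(3),"q",o["joint_pos"].round(2),"F",o["wrist_force"].round(1),"M",o["moment"].round(2),"w",o["gripper_width"].round(4),o["gripper_force"].round(1))
                                                                                                                                                                                                                                                                    ^^^^^^^^^^^^^^^^^^^^^^^^
AttributeError: 'float' object has no attribute 'round'
```

```bash
sed -i 's/o\["gripper_width"\].round(4),o\["gripper_force"\].round(1)/round(float(o["gripper_width"]),4),round(float(o["gripper_force"]),1)/' st.py; python3 -m jog '[{"fingers":0.2,"slide":[28.7,31.5,-10],"delta_rot":[0,0,0.115]},{"fingers":0.2,"slide":[28.7,31.5,-10],"delta_rot":[0,0,0.115]},{"fingers":0.2,"slide":[28.6,31.5,-4]},{"fingers":0.2,"slide":[0,0,-12]},{"fingers":0.2,"slide":[0,0,-20]},{"fingers":0.2,"slide":[0,0,-20]},{"fingers":0.2,"slide":[0,0,-14]},{"fingers":0.2,"slide":[0,0,-6]},{"fingers":0.2,"slide":[0,0,0]}]'; python3 st.py
```

```text
1.1 tcp [ 446.  -136.9  344.4] grasp [ 446.  -136.9  185.4] z [-0.  0. -1.] yaw 0.108 q [-0.46  0.3   1.77 -0.    1.07 -0.57] F [ 0.9 -1.2  0.9] M [-0.02 -0.14  0.06] w 0.0553 0.0schema error: expected keys fingers, slide, delta_rot
```

```bash
python3 -m jog '[{"fingers":0.2,"slide":[28.7,31.5,-10],"delta_rot":[0,0,0.115]},{"fingers":0.2,"slide":[28.7,31.5,-10],"delta_rot":[0,0,0.115]},{"fingers":0.2,"slide":[28.6,31.5,-4],"delta_rot":[0,0,0]},{"fingers":0.2,"slide":[0,0,-12],"delta_rot":[0,0,0]},{"fingers":0.2,"slide":[0,0,-20],"delta_rot":[0,0,0]},{"fingers":0.2,"slide":[0,0,-20],"delta_rot":[0,0,0]},{"fingers":0.2,"slide":[0,0,-14],"delta_rot":[0,0,0]},{"fingers":0.2,"slide":[0,0,-6],"delta_rot":[0,0,0]},{"fingers":0.2,"slide":[0,0,0],"delta_rot":[0,0,0]}]'; python3 st.py
```

```text
clock: 1.85
ee_pos: [0.5272, -0.0481, 0.2483]
ee_rot: [-1.822, -2.555, 0.002]
wrist_force: [0.0, -0.2, -0.1]
gripper_width: 0.0549
gripper_force: 0.0
1.85 tcp [527.2 -48.1 248.3] grasp [526.7 -47.9  89.3] z [-0.003  0.001 -1.   ] yaw 0.332 q [-0.24  0.53  1.71  0.    0.91 -0.57] F [ 0.  -0.2 -0.1] M [-0.01 -0.13 -0.03] w 0.0549 0.0
```

```bash
python3 -m jog '[{"fingers":0.2,"slide":[5,5.5,0],"delta_rot":[0,0,0]},{"fingers":-0.5,"slide":[0,0,0],"delta_rot":[0,0,0]},{"fingers":-0.6,"slide":[0,0,0],"delta_rot":[0,0,0]},{"fingers":-0.6,"slide":[0,0,0],"delta_rot":[0,0,0]},{"fingers":-0.6,"slide":[0,0,0],"delta_rot":[0,0,0]}]' 25; python3 st.py
```

```text
clock: 2.27
ee_pos: [0.533, -0.0426, 0.2506]
ee_rot: [1.823, 2.556, 0.002]
wrist_force: [7.4, 3.8, 1.4]
gripper_width: 0.0331
gripper_force: 4.6
2.27 tcp [533.  -42.6 250.6] grasp [533.4 -42.7  91.6] z [ 0.002 -0.    -1.   ] yaw 0.332 q [-0.22  0.53  1.7   0.    0.91 -0.56] F [7.4 3.8 1.4] M [ 0.6  -1.55  0.03] w 0.0331 4.6
```

```bash
python3 -m jog '[{"fingers":-0.6,"slide":[0,0,0],"delta_rot":[0,0,-0.03]},{"fingers":-0.6,"slide":[0,0,-0.2],"delta_rot":[0,0,-0.12]},{"fingers":-0.6,"slide":[0,0,-0.2],"delta_rot":[0,0,-0.12]},{"fingers":-0.6,"slide":[0,0,-0.2],"delta_rot":[0,0,-0.12]},{"fingers":-0.6,"slide":[0,0,-0.2],"delta_rot":[0,0,-0.12]},{"fingers":-0.6,"slide":[0,0,-0.2],"delta_rot":[0,0,-0.12]},{"fingers":-0.6,"slide":[0,0,-0.2],"delta_rot":[0,0,-0.12]},{"fingers":-0.6,"slide":[0,0,-0.2],"delta_rot":[0,0,-0.12]},{"fingers":-0.6,"slide":[0,0,-0.2],"delta_rot":[0,0,-0.12]},{"fingers":-0.6,"slide":[0,0,-0.2],"delta_rot":[0,0,-0.12]},{"fingers":-0.6,"slide":[0,0,-0.2],"delta_rot":[0,0,-0.12]}]' 25; python3 st.py
```

```text
clock: 3.18
ee_pos: [0.5331, -0.0424, 0.2482]
ee_rot: [2.969, 1.028, 0.003]
wrist_force: [2.3, 1.8, -1.5]
gripper_width: 0.032
gripper_force: 25.0
3.18 tcp [533.1 -42.4 248.2] grasp [533.5 -42.3  89.2] z [ 0.002  0.001 -1.   ] yaw -0.904 q [-0.22  0.54  1.7   0.    0.91  0.68] F [ 2.3  1.8 -1.5] M [ 0.58 -0.41  0.12] w 0.032 25.0
```

```bash
python3 -m jog '[{"fingers":-0.6,"slide":[0,0,-0.2],"delta_rot":[0,0,-0.1]},{"fingers":-0.6,"slide":[0,0,-0.2],"delta_rot":[0,0,-0.1]},{"fingers":-0.6,"slide":[0,0,-0.2],"delta_rot":[0,0,-0.1]},{"fingers":-0.6,"slide":[0,0,-0.2],"delta_rot":[0,0,-0.1]},{"fingers":-0.6,"slide":[0,0,-0.2],"delta_rot":[0,0,-0.1]},{"fingers":-0.6,"slide":[0,0,-0.2],"delta_rot":[0,0,-0.1]}]' 25; python3 st.py;python3 -m jog '[{"fingers":-0.6,"slide":[0,0,-0.2],"delta_rot":[0,0,-0.1]},{"fingers":-0.6,"slide":[0,0,-0.2],"delta_rot":[0,0,-0.1]},{"fingers":-0.6,"slide":[0,0,-0.2],"delta_rot":[0,0,-0.1]},{"fingers":-0.6,"slide":[0,0,-0.2],"delta_rot":[0,0,-0.1]}]' 25; python3 st.py
```

```text
clock: 3.68
ee_pos: [0.5331, -0.0422, 0.247]
ee_rot: [-3.139, -0.106, -0.003]
wrist_force: [3.1, 3.0, -0.8]
gripper_width: 0.0321
gripper_force: 25.0
3.68 tcp [533.1 -42.2 247. ] grasp [533.5 -42.1  88. ] z [ 0.002  0.001 -1.   ] yaw -1.503 q [-0.22  0.54  1.7   0.    0.9   1.28] F [ 3.1  3.  -0.8] M [ 0.87 -0.55  0.01] w 0.0321 25.0
clock: 4.02
ee_pos: [0.5328, -0.0421, 0.2462]
ee_rot: [-3.098, 0.518, -0.001]
wrist_force: [-2.6, 5.5, 4.7]
gripper_width: 0.0323
gripper_force: 25.0
4.02 tcp [532.8 -42.1 246.2] grasp [532.8 -41.9  87.2] z [ 0.001  0.001 -1.   ] yaw -1.902 q [-0.22  0.54  1.7   0.    0.9   1.68] F [-2.6  5.5  4.7] M [1.13 0.47 0.62] w 0.0323 25.0
```

```bash
python3 -m jog '[{"fingers":-0.6,"slide":[0,0,0],"delta_rot":[0,0,-0.06]},{"fingers":-0.6,"slide":[0,0,0],"delta_rot":[0,0,-0.06]},{"fingers":-0.6,"slide":[0,0,0],"delta_rot":[0,0,0]}]' 25; python3 st.py;
```

```text
clock: 4.27
ee_pos: [0.5323, -0.0417, 0.2463]
ee_rot: [-3.061, 0.7, 0.001]
wrist_force: [-1.7, 5.1, 3.2]
gripper_width: 0.0322
gripper_force: 25.0
4.27 tcp [532.3 -41.7 246.3] grasp [532.2 -41.5  87.3] z [-0.001  0.002 -1.   ] yaw -2.021 q [-0.22  0.54  1.7   0.    0.9   1.8 ] F [-1.7  5.1  3.2] M [1.03 0.27 0.19] w 0.0322 25.0
```

```bash
python3 -m jog '[{"fingers":0,"slide":[0,0,0],"delta_rot":[0,0,0]},{"fingers":0,"slide":[0,0,0],"delta_rot":[0,0,0]},{"fingers":0,"slide":[0,0,0],"delta_rot":[0,0,0.12]},{"fingers":0,"slide":[0,0,0],"delta_rot":[0,0,0.12]},{"fingers":0,"slide":[0,0,0],"delta_rot":[0,0,0.12]},{"fingers":0,"slide":[0,0,0],"delta_rot":[0,0,0.12]},{"fingers":0,"slide":[0,0,0],"delta_rot":[0,0,0.12]},{"fingers":0,"slide":[0,0,0],"delta_rot":[0,0,0.12]},{"fingers":0,"slide":[0,0,0],"delta_rot":[0,0,0.12]}]' 40;python3 st.py; python3 -m jog '[{"fingers":-0.6,"slide":[0,0,0],"delta_rot":[0,0,0]},{"fingers":-0.6,"slide":[0,0,0],"delta_rot":[0,0,0]},{"fingers":-0.6,"slide":[0,0,0],"delta_rot":[0,0,0]},{"fingers":-0.6,"slide":[0,0,0],"delta_rot":[0,0,0]},{"fingers":-0.6,"slide":[0,0,0],"delta_rot":[0,0,0]},{"fingers":-0.6,"slide":[0,0,0],"delta_rot":[0,0,-0.06]}]' 40; python3 st.py; python3 -m jog '[{"fingers":-0.6,"slide":[0,0,0],"delta_rot":[0,0,-0.06]}]'>/dev/null; python3 st.py; python3 -m jog '[{"fingers":-0.6,"slide":[0,0,0],"delta_rot":[0,0,-0.06]},{"fingers":-0.6,"slide":[0,0,0],"delta_rot":[0,0,0]}]'>/dev/null; python3 st.py
```

```text
clock: 5.02
ee_pos: [0.5327, -0.043, 0.2459]
ee_rot: [3.079, 0.622, 0.0]
wrist_force: [-0.2, 0.4, 0.0]
gripper_width: 0.0458
gripper_force: 0.0
5.02 tcp [532.7 -43.  245.9] grasp [532.8 -43.1  86.9] z [ 0. -0. -1.] yaw -1.172 q [-0.22  0.54  1.7  -0.    0.9   0.95] F [-0.2  0.4  0. ] M [-0.01 -0.06 -0.05] w 0.0458 0.0
clock: 5.52
ee_pos: [0.5326, -0.0426, 0.2458]
ee_rot: [3.098, 0.521, -0.001]
wrist_force: [-2.1, 0.7, 1.1]
gripper_width: 0.0318
gripper_force: 40.0
5.52 tcp [532.6 -42.6 245.8] grasp [532.5 -42.7  86.8] z [-0. -0. -1.] yaw -1.238 q [-0.22  0.54  1.7  -0.    0.9   1.01] F [-2.1  0.7  1.1] M [0.05 0.28 0.98] w 0.0318 40.0
5.6 tcp [532.6 -42.5 245.9] grasp [532.5 -42.5  86.9] z [-0. -0. -1.] yaw -1.3 q [-0.22  0.54  1.7  -0.    0.9   1.08] F [-0.9  0.8  2.2] M [0.21 0.17 0.79] w 0.0322 40.0
5.77 tcp [532.7 -42.4 245.9] grasp [532.6 -42.4  86.9] z [-0. -0. -1.] yaw -1.36 q [-0.22  0.54  1.7  -0.    0.9   1.14] F [-1.5  0.3  1.6] M [0.22 0.13 0.5 ] w 0.0317 40.0
```

The nut resists at once on the second grip (Mz about 1 N m and slipping), so it is against its stop. Next I release, lift and go to the middle tap.

```bash
python3 -m jog '[{"fingers":0,"slide":[0,0,0],"delta_rot":[0,0,0]},{"fingers":0,"slide":[0,0,0],"delta_rot":[0,0,0]},{"fingers":0,"slide":[0,0,15],"delta_rot":[0,0,0]},{"fingers":0,"slide":[0,0,25],"delta_rot":[0,0,0]},{"fingers":-0.1,"slide":[-5,5,30],"delta_rot":[0,0,-0.1]},{"fingers":-0.1,"slide":[-5,20,20],"delta_rot":[0,0,-0.1]},{"fingers":-0.1,"slide":[-5,30,0],"delta_rot":[0,0,-0.09]},{"fingers":-0.1,"slide":[-5,30,0],"delta_rot":[-0.008,-0.1,0]},{"fingers":-0.1,"slide":[-5,30,0],"delta_rot":[-0.008,-0.1,0]},{"fingers":-0.1,"slide":[-5,30,0],"delta_rot":[-0.008,-0.1,0]},{"fingers":-0.1,"slide":[-5,20,0],"delta_rot":[-0.008,-0.1,0]},{"fingers":-0.1,"slide":[0,0,0],"delta_rot":[-0.008,-0.1,0]}]' 10; python3 st.py
```

```text
clock: 6.77
ee_pos: [0.4966, 0.1253, 0.3361]
ee_rot: [3.022, -0.11, 0.782]
wrist_force: [0.6, -0.2, -0.6]
gripper_width: 0.0414
gripper_force: 0.0
6.77 tcp [496.6 125.3 336.1] grasp [573.5 119.7 197. ] z [ 0.484 -0.035 -0.874] yaw -1.644 q [ 0.12  0.3   1.85 -0.2   0.5   1.92] F [ 0.6 -0.2 -0.6] M [ 0.01  0.27 -0.03] w 0.0414 0.0
```

```bash
python3 - <<'E'
from plant import eyes
import cv2
p,d=eyes.snapshot("top")
cv2.imwrite("pics/top1.png",cv2.resize(p[110:310,190:430,::-1],None,fx=3,fy=3,interpolation=cv2.INTER_CUBIC))
E
```

```text
(no output)
```

View pics/top1.png

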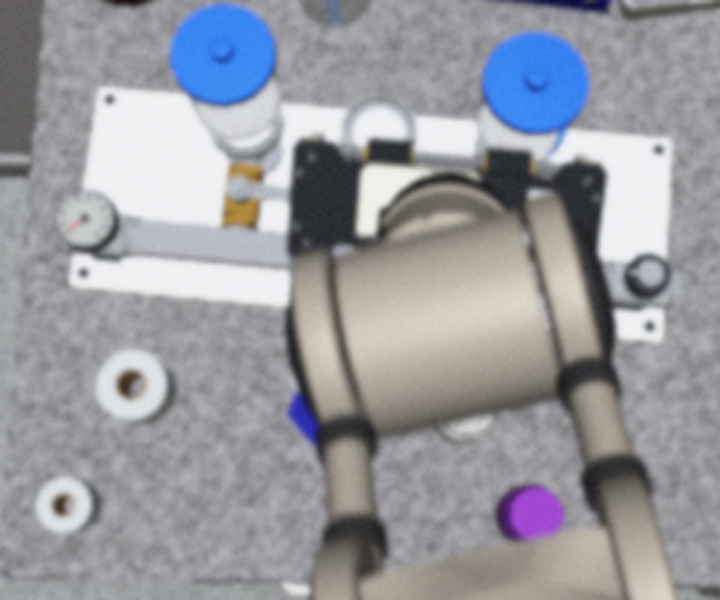

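The hand hovers over the middle tap and its body is clear of both funnels. The nut at crop (650,272) shows no yellow. For the middle tap I'll push the grip backwards from the front with closed fingers, which needs less lean.

```bash
python3 -m jog '[{"fingers":-1,"slide":[-7,-2.4,0],"delta_rot":[0.006,0.075,0]},{"fingers":-1,"slide":[0,0,0],"delta_rot":[0.006,0.075,0]},{"fingers":-1,"slide":[0,0,-8],"delta_rot":[0,0,0]},{"fingers":-1,"slide":[0,0,-18],"delta_rot":[0,0,0]},{"fingers":-1,"slide":[0,0,-20],"delta_rot":[0,0,0]},{"fingers":-1,"slide":[0,0,-20],"delta_rot":[0,0,0]},{"fingers":-1,"slide":[0,0,-11],"delta_rot":[0,0,0]},{"fingers":-1,"slide":[0,0,-5],"delta_rot":[0,0,0]},{"fingers":-1,"slide":[0,0,0],"delta_rot":[0,0,0]}]' 10; python3 st.py
```

```text
clock: 7.57
ee_pos: [0.4905, 0.1195, 0.2523]
ee_rot: [3.077, -0.119, 0.542]
wrist_force: [0.3, -0.3, -0.9]
gripper_width: 0.0001
gripper_force: 0.0
7.57 tcp [490.5 119.5 252.3] grasp [544.7 115.  102.8] z [ 0.341 -0.028 -0.94 ] yaw -1.649 q [ 0.1   0.44  1.91 -0.14  0.46  1.87] F [ 0.3 -0.3 -0.9] M [ 0.01  0.26 -0.02] w 0.0001 0.0
```

```bash
python3 -m jog '[{"fingers":-1,"slide":[4,-0.3,0],"delta_rot":[0,0,0]},{"fingers":-1,"slide":[4,-0.3,0],"delta_rot":[0,0,0]},{"fingers":-1,"slide":[3,-0.2,0],"delta_rot":[0,0,0]},{"fingers":-1,"slide":[2,-0.2,0],"delta_rot":[0,0,0]}]' 10>/dev/null; python3 st.py;  python3 -m jog '[{"fingers":-1,"slide":[1.5,0,0],"delta_rot":[0,0,0]},{"fingers":-1,"slide":[1.5,0,0],"delta_rot":[0,0,0]}]' >/dev/null; python3 st.py;  python3 -m jog '[{"fingers":-1,"slide":[1,0,0],"delta_rot":[0,0,0]},{"fingers":-1,"slide":[1,0,0],"delta_rot":[0,0,0]}]' >/dev/null; python3 st.py
```

```text
clock: 7.9
ee_pos: [0.504, 0.1188, 0.2542]
ee_rot: [3.077, -0.119, 0.546]
wrist_force: [-3.0, -2.1, -0.3]
gripper_width: 0.0007
gripper_force: 1.4
7.9 tcp [504.  118.8 254.2] grasp [558.5 114.3 104.9] z [ 0.343 -0.028 -0.939] yaw -1.648 q [ 0.1   0.45  1.87 -0.14  0.48  1.86] F [-3.  -2.1 -0.3] M [-0.19  0.7  -0.08] w 0.0007 1.4
8.07 tcp [506.8 118.9 254. ] grasp [561.4 114.5 104.8] z [ 0.343 -0.028 -0.939] yaw -1.648 q [ 0.1   0.45  1.86 -0.13  0.48  1.86] F [-2.9 -1.5  0.5] M [-0.1   0.63 -0.05] w 0.0004 1.2
8.23 tcp [508.8 119.  254. ] grasp [563.3 114.6 104.7] z [ 0.343 -0.027 -0.939] yaw -1.648 q [ 0.1   0.46  1.86 -0.13  0.48  1.85] F [-2.3 -1.4  0.4] M [-0.08  0.63 -0.08] w 0.0006 1.2
```

```bash
for i in 1 2 3; do python3 -m jog '[{"fingers":-1,"slide":[1,0,0],"delta_rot":[0,0,0]},{"fingers":-1,"slide":[0.5,0,0],"delta_rot":[0,0,0]}]' >/dev/null; python3 st.py; done
```

```text
8.4 tcp [509.7 119.  253.7] grasp [564.  114.6 104.3] z [ 0.341 -0.028 -0.94 ] yaw -1.648 q [ 0.1   0.46  1.86 -0.13  0.49  1.85] F [-6.1 -0.   3.6] M [-0.07  1.14 -0.06] w 0.0005 3.4
8.57 tcp [510.5 119.1 253.5] grasp [564.4 114.6 104. ] z [ 0.339 -0.028 -0.94 ] yaw -1.648 q [ 0.1   0.46  1.85 -0.13  0.49  1.85] F [-11.8  -0.8   6.9] M [-0.01  1.67  0.01] w 0.0004 5.7
8.73 tcp [511.2 119.1 253.4] grasp [564.8 114.7 103.7] z [ 0.337 -0.028 -0.941] yaw -1.648 q [ 0.1   0.46  1.85 -0.13  0.49  1.85] F [-16.8   0.4   9.8] M [-0.02  2.21 -0.06] w 0.0002 8.3
```

The middle tap is against its shut stop. Next is the left tap.

```bash
python3 -m jog '[{"fingers":-1,"slide":[-12,0,0],"delta_rot":[0,0,0]},{"fingers":-1,"slide":[-3,0,15],"delta_rot":[0,0,0]},{"fingers":-0.1,"slide":[0,0,30],"delta_rot":[0,0,0]},{"fingers":-0.1,"slide":[0,0,30],"delta_rot":[-0.006,-0.07,0]},{"fingers":-0.1,"slide":[2,20,5],"delta_rot":[0,0,0]},{"fingers":-0.1,"slide":[4,30,0],"delta_rot":[0,0,0]},{"fingers":-0.1,"slide":[4,30,0],"delta_rot":[0,0,0]},{"fingers":-0.1,"slide":[6,20,0],"delta_rot":[0,0,0]},{"fingers":-0.1,"slide":[6,4,0],"delta_rot":[0,0,0]},{"fingers":-0.1,"slide":[0,0,0],"delta_rot":[0,0,0]}]' 10>/dev/null; python3 st.py
python3 - <<'E'
from plant import eyes
import cv2
p,d=eyes.snapshot("top")
cv2.imwrite("pics/top2.png",cv2.resize(p[110:310,190:430,::-1],None,fx=3,fy=3,interpolation=cv2.INTER_CUBIC))
E
```

```text
clock: 9.57
ee_pos: [0.5211, 0.2242, 0.3341]
ee_rot: [3.053, -0.114, 0.657]
wrist_force: [-0.4, -1.0, 0.4]
gripper_width: 0.041
gripper_force: 0.0
9.57 tcp [521.1 224.2 334.1] grasp [586.3 219.3 189.2] z [ 0.41  -0.031 -0.912] yaw -1.646 q [ 0.31  0.41  1.67 -0.25  0.68  2.12] F [-0.4 -1.   0.4] M [0.02 0.25 0.01] w 0.041 0.0
```

View pics/top2.png

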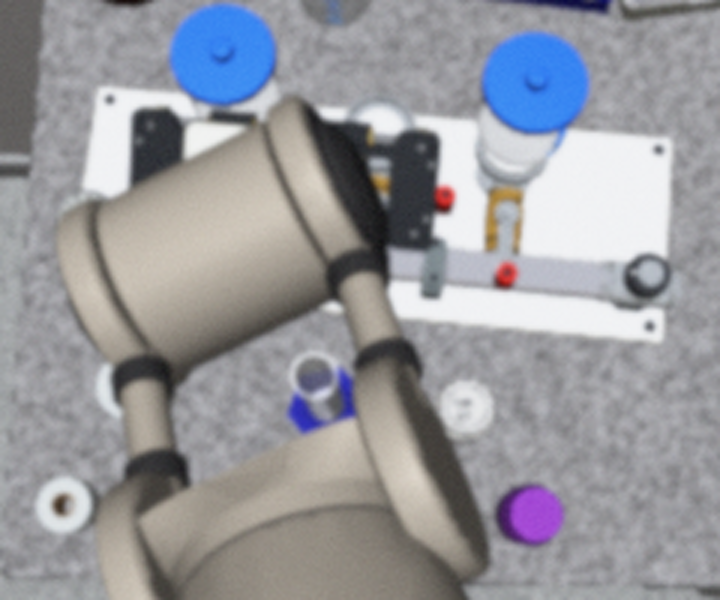

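The middle grip now lies at crop (443,197), square across. The cylinder is untouched but sits under the forearm, so I check the height there before descending.

```bash
python3 - <<'E'
from plant import eyes
from h import *
p,d=eyes.snapshot("top"); c=eyes.get_calibration("top"); W=cloud(d,c["camera_matrix"],c["cam_to_world"])
for u,v in ((415,430),(250,450),(370,310),(250,220),(330,460),(390,380),(310,368),(290,540)): print((u,v),W[110+v//3,190+u//3].round(3))
E
```

```text
(415, 430) [0.374 0.147 0.579]
(250, 450) [ 0.401  0.264 -0.   ]
(370, 310) [0.425 0.163 0.518]
(250, 220) [0.464 0.213 0.506]
(330, 460) [0.364 0.175 0.575]
(390, 380) [0.392 0.155 0.57 ]
(310, 368) [0.449 0.208 0.157]
(290, 540) [0.338 0.186 0.594]
```

```bash
python3 -m jog '[{"fingers":-0.1,"slide":[2,-1.4,-12],"delta_rot":[0,0,0]},{"fingers":-0.1,"slide":[0,0,-18],"delta_rot":[0,0,0]},{"fingers":-0.1,"slide":[0,0,-18],"delta_rot":[0,0,0]},{"fingers":-0.1,"slide":[0,0,-15],"delta_rot":[0,0,0]},{"fingers":-0.1,"slide":[0,0,-12],"delta_rot":[0,0,0]},{"fingers":-0.1,"slide":[0,0,-8],"delta_rot":[0,0,0]},{"fingers":-0.1,"slide":[0,0,-2],"delta_rot":[0,0,0]}]' 12>/dev/null; python3 st.py
python3 -m jog '[{"fingers":-0.85,"slide":[0,0,0],"delta_rot":[0,0,0]},{"fingers":-0.85,"slide":[0,0,0],"delta_rot":[0,0,0]},{"fingers":-0.85,"slide":[0,0,0],"delta_rot":[0,0,0]},{"fingers":-0.85,"slide":[0,0,0],"delta_rot":[0,0,0]}]' 12>/dev/null; python3 st.py
```

```text
clock: 10.25
ee_pos: [0.5218, 0.2203, 0.2475]
ee_rot: [3.052, -0.12, 0.649]
wrist_force: [-0.3, -0.1, 0.5]
gripper_width: 0.0415
gripper_force: 0.0
10.25 tcp [521.8 220.3 247.5] grasp [586.3 214.8 102.2] z [ 0.405 -0.034 -0.914] yaw -1.65 q [ 0.3   0.53  1.76 -0.34  0.49  2.22] F [-0.3 -0.1  0.5] M [0.01 0.26 0.02] w 0.0415 0.0
clock: 10.58
ee_pos: [0.5225, 0.2222, 0.2497]
ee_rot: [3.054, -0.118, 0.657]
wrist_force: [-0.9, 20.3, -5.2]
gripper_width: 0.0193
gripper_force: 10.0
10.58 tcp [522.5 222.2 249.7] grasp [587.7 217.3 104.8] z [ 0.41  -0.031 -0.912] yaw -1.648 q [ 0.31  0.53  1.76 -0.33  0.49  2.22] F [-0.9 20.3 -5.2] M [3.11 0.7  1.49] w 0.0193 10.0
```

```bash
python3 -m jog '[{"fingers":-0.85,"slide":[0,1.5,0],"delta_rot":[0,0,0]},{"fingers":-0.85,"slide":[0,0,0],"delta_rot":[0,0,0]},{"fingers":-0.85,"slide":[0,0,0],"delta_rot":[0,0,0]}]' 12>/dev/null; python3 st.py
```

```text
clock: 10.83
ee_pos: [0.5225, 0.2242, 0.2497]
ee_rot: [3.054, -0.117, 0.658]
wrist_force: [1.5, 6.4, -1.4]
gripper_width: 0.0157
gripper_force: 10.0
10.83 tcp [522.5 224.2 249.7] grasp [587.7 219.3 104.7] z [ 0.41  -0.031 -0.911] yaw -1.647 q [ 0.31  0.53  1.75 -0.33  0.49  2.22] F [ 1.5  6.4 -1.4] M [1.02 0.2  0.53] w 0.0157 10.0
```

```bash
python3 -m jog '[{"fingers":-0.85,"slide":[0.3,0.7,3.6],"delta_rot":[0.005,0.06,0]},{"fingers":-0.85,"slide":[0.8,2,3.1],"delta_rot":[0.005,0.06,0]},{"fingers":-0.85,"slide":[1.5,3.2,2.5],"delta_rot":[0.005,0.06,0]}]' 12>/dev/null; python3 st.py
python3 -m jog '[{"fingers":-0.85,"slide":[2.4,4.3,2],"delta_rot":[0.005,0.06,0]},{"fingers":-0.85,"slide":[3.3,5.3,1.4],"delta_rot":[0.005,0.06,0]},{"fingers":-0.85,"slide":[0,0,0],"delta_rot":[0,0,0]}]' 12>/dev/null; python3 st.py
```

```text
clock: 11.08
ee_pos: [0.5259, 0.2297, 0.2598]
ee_rot: [3.109, -0.119, 0.381]
wrist_force: [5.7, 0.4, -0.8]
gripper_width: 0.0157
gripper_force: 10.0
11.08 tcp [525.9 229.7 259.8] grasp [564.2 227.1 105.5] z [ 0.241 -0.016 -0.97 ] yaw -1.647 q [ 0.3   0.54  1.66 -0.13  0.72  2.04] F [ 5.7  0.4 -0.8] M [ 0.11 -0.75 -0.  ] w 0.0157 10.0
clock: 11.33
ee_pos: [0.5316, 0.2388, 0.2633]
ee_rot: [3.13, -0.121, 0.19]
wrist_force: [-4.6, -0.2, 13.7]
gripper_width: 0.0155
gripper_force: 10.0
11.33 tcp [531.6 238.8 263.3] grasp [550.8 237.5 105.4] z [ 0.121 -0.008 -0.993] yaw -1.648 q [ 0.3   0.57  1.59 -0.06  0.88  1.98] F [-4.6 -0.2 13.7] M [-0.13  0.36 -0.02] w 0.0155 10.0
```

```bash
python3 -m jog '[{"fingers":-0.85,"slide":[-5,7,0.3],"delta_rot":[0,0,0]},{"fingers":-0.85,"slide":[-3.9,7.6,0],"delta_rot":[0,0,0]},{"fingers":-0.85,"slide":[-2.6,8.2,0],"delta_rot":[0,0,0]},{"fingers":-0.85,"slide":[-1.3,8.5,0],"delta_rot":[0,0,0]}]' 12>/dev/null; python3 st.py
python3 -m jog '[{"fingers":-0.85,"slide":[0,6,0],"delta_rot":[0,0,0]},{"fingers":-0.85,"slide":[0.3,3,0],"delta_rot":[0,0,0]},{"fingers":-0.85,"slide":[0,0,0],"delta_rot":[0,0,0]}]' 12>/dev/null; python3 st.py
```

```text
clock: 11.67
ee_pos: [0.5164, 0.2689, 0.2621]
ee_rot: [3.126, -0.122, 0.185]
wrist_force: [-6.5, -6.0, 5.9]
gripper_width: 0.0152
gripper_force: 10.1
11.67 tcp [516.4 268.9 262.1] grasp [535.1 267.  104.2] z [ 0.118 -0.012 -0.993] yaw -1.649 q [ 0.36  0.57  1.59 -0.07  0.88  2.05] F [-6.5 -6.   5.9] M [-1.09  0.9  -0.32] w 0.0152 10.1
clock: 11.92
ee_pos: [0.5167, 0.2789, 0.2618]
ee_rot: [3.128, -0.12, 0.186]
wrist_force: [-4.9, -0.8, 3.8]
gripper_width: 0.0156
gripper_force: 10.0
11.92 tcp [516.7 278.9 261.8] grasp [535.5 277.3 103.9] z [ 0.118 -0.01  -0.993] yaw -1.648 q [ 0.38  0.58  1.57 -0.07  0.89  2.07] F [-4.9 -0.8  3.8] M [-0.1   0.95 -0.16] w 0.0156 10.0
```

```bash
for i in 1 2; do python3 -m jog '[{"fingers":-0.85,"slide":[0,1.5,0],"delta_rot":[0,0,0]},{"fingers":-0.85,"slide":[0,0,0],"delta_rot":[0,0,0]}]' >/dev/null; python3 st.py; done
```

```text
12.08 tcp [516.8 280.  261.8] grasp [535.6 278.3 103.9] z [ 0.118 -0.011 -0.993] yaw -1.648 q [ 0.38  0.58  1.57 -0.07  0.89  2.07] F [-4.9 -2.7  3.7] M [-0.3   0.82 -0.2 ] w 0.0153 10.0
12.25 tcp [516.9 281.  261.7] grasp [535.5 279.2 103.9] z [ 0.118 -0.012 -0.993] yaw -1.648 q [ 0.38  0.58  1.57 -0.07  0.89  2.07] F [-6.5 -5.3  5.4] M [-0.85  0.83 -0.2 ] w 0.0155 10.1
```

```bash
python3 -m jog '[{"fingers":-0.85,"slide":[0,1.5,0],"delta_rot":[0,0,0]},{"fingers":-0.85,"slide":[0,1.5,0],"delta_rot":[0,0,0]}]' >/dev/null; python3 st.py; python3 -m jog '[{"fingers":-0.4,"slide":[0,-2,0],"delta_rot":[0,0,0]},{"fingers":-0.4,"slide":[0,0,0],"delta_rot":[0,0,0]},{"fingers":-0.4,"slide":[0,0,10],"delta_rot":[0,0,0]},{"fingers":-0.4,"slide":[0,0,25],"delta_rot":[0,0,0]},{"fingers":-0.4,"slide":[0,0,35],"delta_rot":[0,0,0]},{"fingers":-0.4,"slide":[0,0,35],"delta_rot":[0,0,0]},{"fingers":-0.4,"slide":[0,0,35],"delta_rot":[0,0,0]},{"fingers":-0.4,"slide":[-20,-20,10],"delta_rot":[0,0,0]},{"fingers":-0.4,"slide":[-20,-30,0],"delta_rot":[0,0,0]},{"fingers":-0.4,"slide":[-20,-30,0],"delta_rot":[0,0,0]},{"fingers":-0.4,"slide":[-20,-35,0],"delta_rot":[0,0,0]},{"fingers":-0.4,"slide":[-20,-35,0],"delta_rot":[0,0,0]}]' >/dev/null; python3 st.py
```

```text
12.42 tcp [516.9 282.2 261.6] grasp [535.4 279.7 103.7] z [ 0.116 -0.016 -0.993] yaw -1.648 q [ 0.38  0.58  1.57 -0.07  0.89  2.08] F [ -5.1 -20.3   8.4] M [-3.29  0.67 -0.6 ] w 0.0157 10.1
13.42 tcp [416.5 132.2 412.5] grasp [435.9 130.8 254.7] z [ 0.122 -0.009 -0.993] yaw -1.646 q [ 0.14  0.14  1.77 -0.03  1.11  1.8 ] F [ 0.7 -1.1 -0.2] M [ 0.02  0.03 -0.03] w 0.0277 0.0
```

```bash
python3 -m jog '[{"fingers":-0.4,"slide":[-15,-36,5],"delta_rot":[0,0,0]},{"fingers":-0.4,"slide":[-15,-36,5],"delta_rot":[0,0,0]},{"fingers":-0.4,"slide":[-10,-38,5],"delta_rot":[0,0,0]},{"fingers":-0.4,"slide":[0,-40,5],"delta_rot":[0,0,0]},{"fingers":-0.4,"slide":[0,-40,0],"delta_rot":[0,0,0]},{"fingers":-0.4,"slide":[0,-40,0],"delta_rot":[0,0,0]},{"fingers":-0.4,"slide":[0,-40,0],"delta_rot":[0,0,0]},{"fingers":-0.4,"slide":[-5,-40,0],"delta_rot":[0,0,0]},{"fingers":-0.4,"slide":[-10,-40,0],"delta_rot":[0,0,0]},{"fingers":-0.4,"slide":[-10,-40,0],"delta_rot":[0,0,0]},{"fingers":-0.4,"slide":[0,0,0],"delta_rot":[0,0,0]}]' >/dev/null; python3 st.py
cat > look.py <<'E'
import sys
from plant import eyes
from h import *
n=sys.argv[1]
p,d=eyes.snapshot("top"); c=eyes.get_calibration("top"); K,T=c["camera_matrix"],c["cam_to_world"]; W=cloud(d,K,T)
hsv=cv2.cvtColor(p,cv2.COLOR_RGB2HSV); roi=np.zeros(d.shape,bool); roi[100:230,190:430]=1
m=roi&((hsv[...,0]<8)|(hsv[...,0]>172))&(hsv[...,1]>140)&(hsv[...,2]>80)
k,l,s,ce=cv2.connectedComponentsWithStats(m.astype(np.uint8))
for i in range(1,k):
    if s[i,4]>8: print(ce[i].round(1),ray(ce[i][0],ce[i][1]-1.2,.112,K,T).round(4))
q=W[190:215,392:420].reshape(-1,3); q=q[q[:,2]>.08]; print("nut z",np.percentile(q[:,2],[50,80,95]).round(4))
cv2.imwrite(f"pics/{n}.png",cv2.resize(p[110:270,200:420,::-1],None,fx=3.6,fy=3.6,interpolation=cv2.INTER_CUBIC))
E
python3 look.py top3
```

```text
14.33 tcp [ 351.6 -262.7  432.4] grasp [ 370.7 -264.9  274.6] z [ 0.121 -0.014 -0.993] yaw -1.654 q [-0.84  0.13  1.73  0.09  1.19  0.78] F [-0.  -0.7 -0.5] M [ 0.02  0.05 -0.06] w 0.0278 0.0
[337.8 175.8] [0.5856 0.1138 0.112 ]
[264.8 192.7] [0.5446 0.2757 0.112 ]
[358.3 201.3] [0.5279 0.0685 0.112 ]
nut z [0.0876 0.0896 0.091 ]
```

View pics/top3.png

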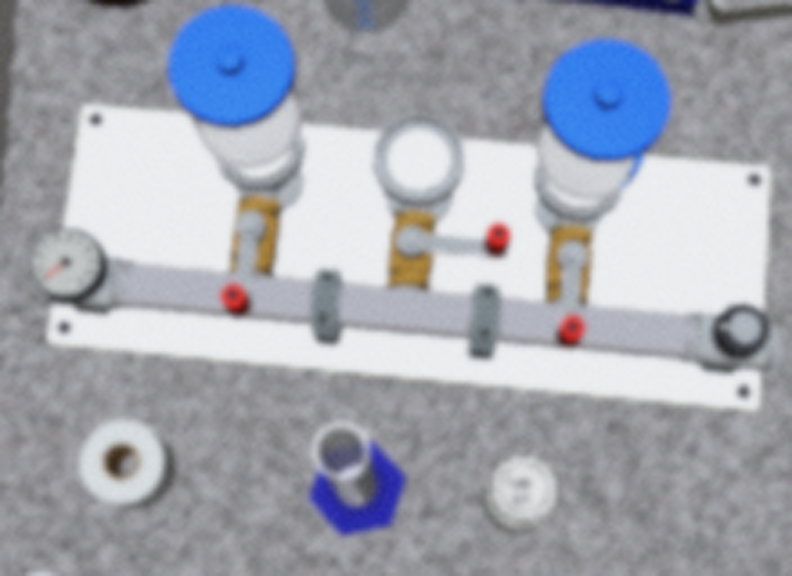

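The final picture shows the left lever pointing to the front (grip at crop (233,297)), the middle square across (497,238) and the right to the front (571,328). The nut is down 4.5 mm with no yellow showing, and the funnels, cylinder, jar and film roll are where they were.

```bash
python3 -c "
from plant import workorder; print(workorder.finish_job())"
```

```text
the job is handed in; nothing more can be done
None
```

I handed the job in at about 14 s of the 72 s, with no verdict reported back: both funnel taps are open, the empty middle station's tap is shut, the bleed nut is down to its stop, and the funnels and the things in front look unmoved in the last picture.

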